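# Weigh a regulator body on the spring scale

## Robot

A 6-joint arm with a two-finger parallel gripper is mounted at the origin on the work surface. World frame = base frame: x ahead of the robot, y to its left, z up, the work surface at z = 0. Lengths are in mm, angles in degrees, forces in N, time in s.
With the tool pointing down it reaches from about 300 to 775 mm from the base axis. Payload 14.6 kg.
Tool frame: the origin (TCP) lies on the centre line of the jaws, within the pads' length; the fingertips stand 22 mm ahead of it and the grasp point (between the pads) lies 3 mm ahead of it (env.tip_reach is the distance from the TCP to the fingertips, in mm); z points along the fingers, y is the line along which they close (so a half turn about z gives the same grasp; the last joint's range is limited). The gripper opens to 94 mm and grips with 3 to 60 N. Pads are 16 mm wide; open, the fingers measure 119 mm over their backs; the gripper's body (75 mm by 177 mm) begins 78 mm behind the grasp point.
Start: joints at [-77.097, 17.183, 87.147, -0, 75.671, -3.816], TCP at [158.215, -526.742, 227.446] pointing down, gripper open.
Joint ranges: [-173.82, 173.82], [-45.26, 126.66], [13.44, 144.39], [-59.66, 239.66], [0, 175.72], [-146.38, 146.38]. Speed limits (degrees/s): [127.2, 127.2, 147.25, 180, 180, 180].

## Interface

Orientations are given as a 3x3 rotation matrix whose columns are the frame's x, y, z axes.
In Python, from cell import env, imaging, hand_in gives the robot as it stands.
- The arm moves only by the tool apply_moves, never from a script. Its argument "rows" is a list of rows, each a list of 3 entries, a list of its own where there are three numbers: the shift along the tool's x, y, z in mm, then the turn, a rotation vector about the tool's x, y, z in rad, then the opening in per cent of the stroke, from 0 (shut) to 100 (fully open). In form: [[[dx, dy, dz], [rx, ry, rz], hand], ...]. A call has 1 to 10 rows; each row is the pose to reach, as a shift and turn from the pose commanded when the call began, along the tool's axes at that moment; what a row does not reach only later rows make up. A row lasts 1/10 s, in which the tool goes at most 50 mm and 8.59 degrees, less where a joint would pass 70% of its speed; a pose out of reach is approached as far as the arm can. A call with a gripper value outside its range is refused whole. The fingers move at their own pace and stop on an object; "grip_force" is the grip in N (left out, the last holds). Time passes only in rows, so rows that repeat a pose let the fingers close. It gives the time, the measured TCP pose, the force, the opening and the grip force at its end, in the units of the state.
- env.read_state(): the state, without advancing time (a new reading comes with each control period).
- imaging.snapshot(name): name is "scene" or "top" or "wrist"; returns the picture (384x512x3 uint8, red, green, blue); there is no depth.
- imaging.get_calibration(name): a dict with "mtx" (3x3 intrinsics, pixels), "k1" (the pictures are not rectified: a ray, as slopes to the right and down, at radius r is drawn at 1 + k1 r^2 times it, then the intrinsics apply), "R" (3x3) and "t" (3): a world point X has camera coordinates R X + t. Camera axes: x right, y down, z forward; pixel columns grow to the right and rows downward; lengths in mm; the calibration is good to about 2 mm. A picture is of the moment at which its call begins: read the wrist's pose just before it. get_calibration takes no time and is no camera call; for the wrist camera it gives the pose at the moment of the call.
- hand_in(): hands the job in; it is judged then, once.
The state is a dict: "time_s": time; "joints": joint angles; "joint_velocities": joint speeds; "joint_torque": joint torques, N m; "tool_pos": TCP position; "eef_rot": TCP orientation; "force": force on the tool from outside, world axes, zero at the start; "torque": the same for the moment, N m; "width": finger opening in mm; "grip_force": force on a finger pad.
Only numpy, scipy, OpenCV 4.12 (cv2) and the standard library are available. Lean on these libraries where they do the work, as an engineer would, in place of code of your own. Each camera call takes 0.05 s, during which the arm holds its last target. There are 200 camera calls.

## Task

Hang the brass regulator body with the lifting lug by its eye on the hook of the spring scale, gently, letting the scale take up the whole weight before you let go so that it neither drops nor springs. Leave the marker alone until the part hangs still, then slide the marker level with the scale's pointer to record the weight, leave the part hanging and let go of everything. Do not disturb the other things on the bench.

Things in the scene. Friction and masses are not known exactly. Their poses are not given: they have to be found in the camera images.
- valve_body: Brass regulator body to weigh, 0.3 to 0.75 kg, upright on the bench. Origin: centre of underside, z up. Round body 56 mm wide, 40 mm tall, pipe stubs along y (66 mm across). On it an upright lug, 36 mm wide (y), 12 mm thick (x), top at 112 mm. Its eye runs through along x: 18 mm wide, from 48 to 73 mm up, then a pointed arch to the apex at 82 mm. From 84 to 112 mm a solid head to grip across y.
- lug_eye (a point): Apex of the eye's pointed arch, mid thickness: 82 mm above the valve body's underside, 30 mm below the lug's top; axes as the valve body's. Resting on the hook it is about 6 mm above hook_seat.
- stand: Grey column spring scale, fixed. Origin: bench level; -x points to the hook's side, z up. Base plate 230 x 230 x 12 mm (x -110 to 120, y -80 to 150 mm); column 40 x 60 mm at x = 75 mm, 225 mm tall. A sprung carriage on the column's -x face carries hook and pointer; the marker stands beside the column at y = +120 mm.
- hook_seat (a point): On the centre line of the hook's level bar (round, 8 mm thick, along x); axes as the stand's. The bar runs free from the carriage block (85 mm away in +x) to the upturned tip, centre line 28 mm away in -x, its top 16 mm above the bar's centre line. Nothing is over the bar. 190 mm above the bench when empty; moves with the carriage.
- carriage (a joint): How far the hook has sunk, m: 0 empty, stop at 0.09. Spring 100 N per metre: the part sinks it 29 to 74 mm. Lightly damped, it bounces 1 to 2 s. Delicate: the hook must not move faster than 0.06 m/s nor sink past 0.085, nor the part press on the scale with over 15 N; so let go only when the hook carries just the weight, no less, no more (more than about 0.5 N off makes it spring).
- pointer_tip (a point): Tip of the scale's pointer, a 3 mm thin level blade on the carriage, pointing to the stand's +y; at the same height as hook_seat, 41 mm in +x and 78 mm in +y of the stand.
- marker_tip (a point): Tip of the marker's 3 mm thin blade, pointing to the stand's -y towards the pointer with 7 mm between the tips. It starts well above where the loaded pointer stands. Read the weight by bringing it to the pointer's height.
- marker_grip (a point): Centre of the marker's knob, an upright cylinder 20 mm wide and 30 mm tall, free all round, carried by a 10 mm rod; 75 mm above marker_tip, at x 75 and y 120 mm of the stand.
- marker (a joint): How far the marker is slid down in its upright sleeve, m: 0 top (tip 200 mm above the bench), up to 0.085. It slides with about 3 N of friction and stays where left.
- plain_body: look-alike brass regulator body without a lug: same 56 mm body with a plain round neck, 99 mm tall; bystander
- gauge_fitting: polished brass gauge fitting, 34 mm foot, 40 mm tall; bystander
- knob_cap: aluminium knob cap, 42 mm wide, 20 mm tall; bystander
- valve_disc: black rubber valve disc, 44 mm wide, 7 mm thick; bystander
- insulator_bush: white ceramic insulator bush, 36 mm foot, 32 mm tall; bystander
- wrench: wrench 180 mm long lying flat; bystander
- spacer: aluminium spacer block 50 x 30 x 16 mm; bystander
Things that resemble listed ones, but are neither listed nor needed, are in the scene too. What is shaped like the valve_body but purple or red is not meant.

How it is judged:
By the outcome, as a careful person would: the job done as asked, in the order asked, and still so for the second after the job is handed in, with the robot touching nothing.
It also fails if it takes over 72 s, if anything falls off the work surface, if the arm or the gripper's body presses on something with over 40 N, if the wrist force passes 120 N, or if a joint passes its speed limit or range.

## Working session

There is one attempt and no reset: what is moved stays moved. The work goes in short steps, Python scripts to look and compute and a tool call to move; the robot and the scene stay as the last step left them, time stands still between calls to the robot, and variables do not carry over. Pictures are saved under pics/ and viewed, at most 10 in all, crops included, and the job is handed in when it is done.

Besides the shell and the picture viewer there is one more tool, called after "Call:" by a JSON object that holds its "name" and its "arguments", one argument or row to a line. apply_moves: Moves the arm, as the interface text tells. Its arguments: {"type":"object","properties":{"rows":{"type":"array","items":{"type":"array"}},"grip_force":{"type":"number"}},"required":["rows"]}

```bash
mkdir -p pics; ls
python3 - <<'E'
from cell import env, imaging
import cv2
s=env.read_state(); print(s)
a=imaging.snapshot("scene"); b=imaging.snapshot("top")
for n,i in (("scene",a),("top",b)):
    cv2.imwrite(f"pics/{n}0.png",i[:,:,::-1])
    c=imaging.get_calibration(n); print(n,c)
    cv2.imwrite(f"pics/{n}0v.png",cv2.resize(i[:,:,::-1],(800,600),interpolation=cv2.INTER_CUBIC))
E
```

```text
pics
{'time_s': 0.0, 'joints': array([-7.70967743e+01,  1.72152298e+01,  8.71820560e+01, -1.70827310e-04,
        7.56697027e+01, -3.81658967e+00]), 'joint_velocities': array([ 0.0116997 , -0.06237733,  0.01054253,  0.02379009, -0.03280002,
       -0.08041772]), 'joint_torque': array([ 6.90557090e-05, -5.31813741e+01, -3.52735984e+01,  7.08309864e-02,
        2.44117499e-02, -9.20709704e-05]), 'tool_pos': array([ 158.16527248, -526.50904713,  226.8771691 ]), 'eef_rot': array([[ 9.57722853e-01,  2.87692315e-01, -2.63897080e-04],
       [ 2.87692426e-01, -9.57722178e-01,  1.13900088e-03],
       [ 7.49417137e-05, -1.16676836e-03, -9.99999317e-01]]), 'force': array([ 0.25729231, -0.27576192, -0.18289596]), 'torque': array([ 0.06264892, -0.01124037,  0.02030631]), 'grip_force': 0.0, 'width': 94.25413019262798}
scene {'mtx': array([[402.2749023 ,   0.        , 249.60468717],
       [  0.        , 402.2749023 , 192.30895011],
       [  0.        ,   0.        ,   1.        ]]), 'k1': -0.010533022299499328, 'R': array([[-0.86054036,  0.50925221,  0.01150976],
       [ 0.37349289,  0.64617504, -0.66555307],
       [-0.34637169, -0.56843646, -0.74626178]]), 't': array([ 471.12892383,  -87.99673082, 1509.53467122])}
top {'mtx': array([[456.75757129,   0.        , 257.01486274],
       [  0.        , 456.75757129, 185.28437442],
       [  0.        ,   0.        ,   1.        ]]), 'k1': 0.030598377017116308, 'R': array([[-0.02693126, -0.99954479, -0.01359821],
       [-0.99118493,  0.0284663 , -0.12939131],
       [ 0.1297195 ,  0.00999367, -0.99150037]]), 't': array([  30.39056702,  554.38282282, 1237.61930318])}
```

View pics/scene0v.png

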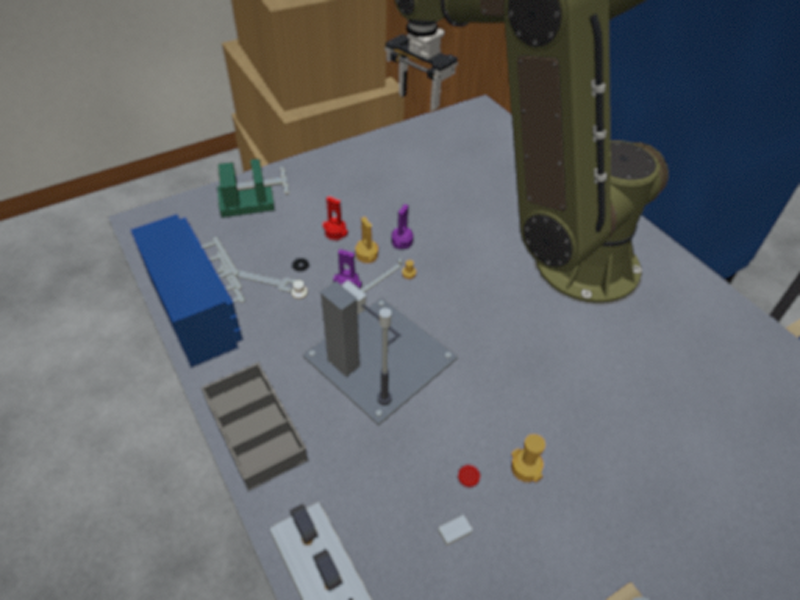

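View pics/top0v.png

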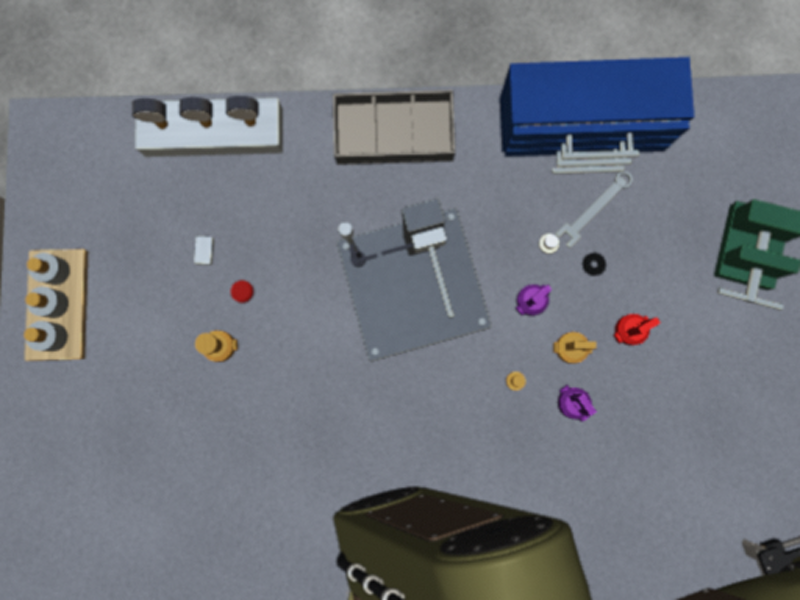

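The scene view shows the brass lugged body at about (367,245), between two purple ones and a red one, and the stand with its column at (342,330). In the top view (800 scale) the body is at (572,347), the plate screws at (347,246), (451,216), (482,322) and (376,352), and the hook bar runs from (432,245) to (450,315).

```bash
cat > h.py <<'E'
import numpy as np, cv2
from cell import env, imaging
def ray(c,uv):
    m=c['mtx']; d=np.array([(uv[0]-m[0,2])/m[0,0],(uv[1]-m[1,2])/m[1,1]]); u=d.copy()
    for _ in range(10): u=d/(1+c['k1']*(u@u))
    return -c['R'].T@c['t'], c['R'].T@np.array([u[0],u[1],1.])
def plane(c,uv,z):
    o,d=ray(c,uv); return o+d*(z-o[2])/d[2]
def tri(c1,a,c2,b):
    o1,d1=ray(c1,a); o2,d2=ray(c2,b)
    s=np.linalg.lstsq(np.c_[d1,-d2],o2-o1,rcond=None)[0]
    p,q=o1+s[0]*d1,o2+s[1]*d2
    return (p+q)/2, np.linalg.norm(p-q)
def proj(c,X):
    x=c['R']@X+c['t']; u=x[:2]/x[2]; u=u*(1+c['k1']*(u@u)); return c['mtx'][:2,:2]@u+c['mtx'][:2,2]
E
python3 - <<'E'
from h import *
np.set_printoptions(precision=1,suppress=True)
T=imaging.get_calibration("top");S=imaging.get_calibration("scene");k=512/800
P=lambda u,v:np.array([u*k,v*k])
sc=[plane(T,P(*q),12) for q in ((347,246),(451,216),(482,322),(376,352))]
print(np.array(sc), np.mean(sc,0))
sides=[np.linalg.norm(sc[i]-sc[(i+1)%4]) for i in range(4)]; print(sides)
e=sc[1]-sc[2]; e2=sc[0]-sc[3]; print([np.degrees(np.arctan2(v[1],v[0])) for v in (e,e2)])
print("bar",plane(T,P(432,248),194),plane(T,P(450,315),194))
print("cap",plane(T,P(346,229),290),tri(T,P(346,229),S,P(385,314)))
for n,c in(("top",T),("scene",S)):
    im=cv2.imread(f"pics/{n}0.png"); h=cv2.cvtColor(im,cv2.COLOR_BGR2HSV)
    m=cv2.inRange(h,(12,120,90),(28,255,255))
    N,_,st,ce=cv2.connectedComponentsWithStats(m)
    for i in range(1,N):
        if st[i,4]>30: print(n,st[i],ce[i],plane(c,ce[i],20 if n=="top" else 50))
E
```

```text
[[ 641.5  113.2   12. ]
 [ 692.   -79.4   12. ]
 [ 494.9 -128.3   12. ]
 [ 446.2   64.3   12. ]] [568.7  -7.6  12. ]
[np.float64(199.10447655568163), np.float64(203.0826790539902), np.float64(198.6288044984851), np.float64(201.40453406860456)]
[np.float64(13.921676648962643), np.float64(14.05266528713384)]
bar [598.8 -36.2 194. ] [492.3 -60.7 194. ]
cap [612.1  90.2 290. ] (array([616.1,  92.4, 269.7]), np.float64(1.2501394338390686))
top [ 18 165   9   9  58] [ 21.9 169. ] [622.9 680.2  20. ]
top [ 17 188   9   8  60] [ 21.1 191.3] [559.2 680.1  20. ]
top [ 16 210   9   8  61] [ 20.1 213.6] [496.4 680.2  20. ]
top [125 212  27  19 356] [138.  220.8] [466.5 351.1  20. ]
top [355 213  26  19 340] [366.8 222.1] [ 445.3 -287.3   20. ]
top [324 238  12  12 101] [329.6 243.3] [ 389.4 -181.4   20. ]
scene [ 150    0  105   70 5361] [202.2  30.5] [  126.3 -1202.     50. ]
scene [285  18  10  17  69] [290.8  26.7] [ -305.3 -1008.8    50. ]
scene [ 145   33  115   70 2550] [195.   76.3] [ 346.5 -826.8   50. ]
scene [283  43  11  25 152] [288.3  57. ] [-117.5 -757.    50. ]
scene [266  47  10  25 110] [271.7  57.4] [ -45.3 -793.9   50. ]
scene [151  81  11  27 120] [155.7  94.9] [ 554.8 -779.4   50. ]
scene [228 140  14  28 220] [234.2 156.7] [ 451. -275.   50.]
scene [258 167   8  11  58] [261.5 172.7] [ 407.6 -155.2   50. ]
scene [328 279  20  29 442] [338.1 294. ] [471.4 350.1  50. ]
```

Call:
{"name": "apply_moves", "arguments": {
  "rows": [
    [[40,-18,-20],[0,0,0],100],
    [[80,-36,-40],[0,0,0],100],
    [[120,-54,-60],[0,0,0],100],
    [[160,-72,-70],[0,0,0],100],
    [[200,-90,-70],[0,0,0],100],
    [[240,-108,-70],[0,0,0],100],
    [[280,-126,-70],[0,0,0],100],
    [[310,-140,-70],[0,0,0],100],
    [[330,-150,-70],[0,0,0],100],
    [[330,-150,-70],[0,0,0],100]
  ]
}}

```text
time_s: 1.1
tool_pos: [432.4, -286.5, 297.0]
eef_rot: [[0.957, 0.291, -0.0], [0.291, -0.957, 0.001], [-0.0, -0.001, -1.0]]
force: [-0.0, -1.0, -0.4]
width: 93.8
grip_force: 0.0
```

Run:
```python
from h import *
np.set_printoptions(precision=2,suppress=True)
s=env.read_state(); c=imaging.get_calibration("wrist"); i=imaging.snapshot("wrist")
print(s['time_s'],s['tool_pos'],s['force'],s['joints']); print("cam in tool",s['eef_rot'].T@(-c['R'].T@c['t']-s['tool_pos']),s['eef_rot'].T@c['R'].T, c['mtx'][0,0])
np.savez("w1.npz",**c)
cv2.imwrite("pics/w1.png",i[:,:,::-1]); cv2.imwrite("pics/w1v.png",cv2.resize(i[:,:,::-1],(800,600),interpolation=cv2.INTER_CUBIC))
```

```text
1.1 [ 432.44 -286.45  297.03] [-0.03 -0.97 -0.42] [-37.57  10.58  86.08   0.01  83.38  35.54]
cam in tool [  77.27   -0.15 -157.98] [[-0.   -0.96 -0.27]
 [ 1.   -0.    0.  ]
 [-0.   -0.27  0.96]] 343.9787232052878
```

View pics/w1v.png

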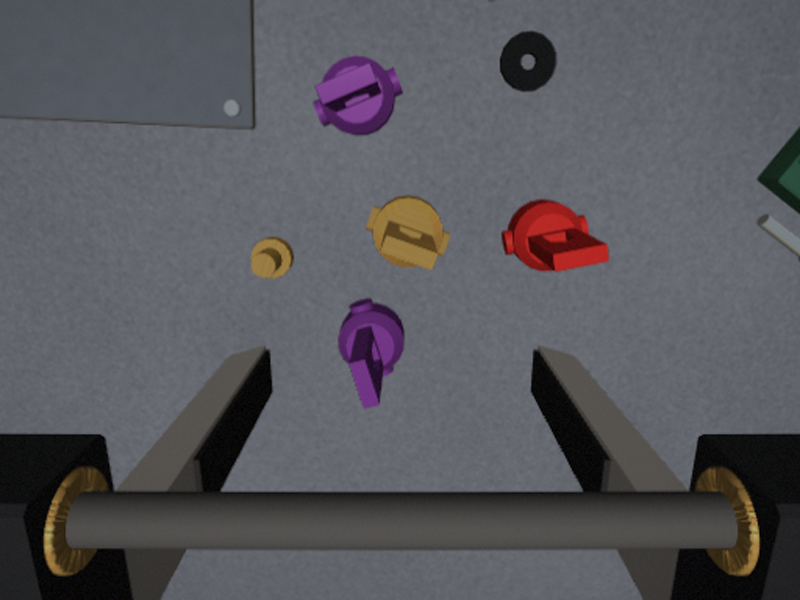

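The brass body sits at (408,232), with its stubs at (373,218) and (446,245) and the lug's top face near (410,250). I'll enlarge that for the corners.

Run:
```python
import cv2
i=cv2.imread("pics/w1.png")[115:181,220:308]
cv2.imwrite("pics/w1c.png",cv2.resize(i,(704,528),interpolation=cv2.INTER_CUBIC))
```

```text
(no output)
```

View pics/w1c.png

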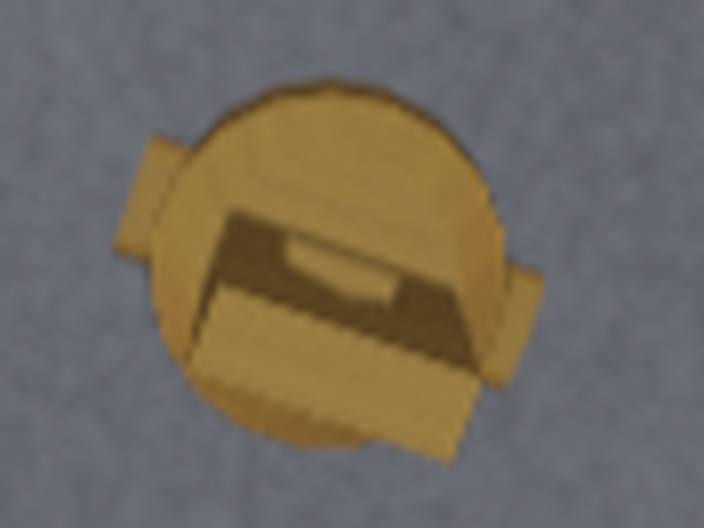

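The lug's top-face corners in the crop are (218,285), (480,374), (452,463) and (190,365). The body's top rim is centred near (328,265).

Run:
```python
from h import *
np.set_printoptions(precision=1,suppress=True)
c=np.load("w1.npz"); 
q=np.array([plane(c,(220+u/8-.4,115+v/8-.4),112) for u,v in((218,285),(480,374),(452,463),(190,365))])
print(q,q.mean(0)); 
for a,b in((0,1),(3,2),(0,3),(1,2)):
    d=q[b]-q[a]; print(np.linalg.norm(d),np.degrees(np.arctan2(d[1],d[0])))
print(plane(c,(220+328/8-.4,115+265/8-.4),40))
s=env.read_state(); print(s['eef_rot'].T@(q.mean(0)-s['tool_pos']), np.degrees(np.arctan2(s['eef_rot'][1,0],s['eef_rot'][0,0])))
```

```text
[[ 451.  -270.7  112. ]
 [ 449.7 -305.6  112. ]
 [ 437.6 -305.7  112. ]
 [ 440.2 -270.1  112. ]] [ 444.6 -288.   112. ]
34.96675973280981 -92.1051861404422
35.65984257807643 -94.03790386164484
10.807441077725477 177.2675315929444
12.02224667760625 -179.4617115508507
[ 447.1 -287.2   40. ]
[ 12.5   4.4 185.1] 16.837105121508937
```

Call:
{"name": "apply_moves", "arguments": {
  "rows": [
    [[6,2,20],[0,0,0.12],64],
    [[12.5,4.4,50],[0,0,0.24],64],
    [[12.5,4.4,80],[0,0,0.346],64],
    [[12.5,4.4,105],[0,0,0.346],64],
    [[12.5,4.4,105],[0,0,0.346],64]
  ]
}}

```text
time_s: 1.65
tool_pos: [442.5, -288.8, 189.5]
eef_rot: [[0.998, -0.055, -0.005], [-0.055, -0.998, 0.003], [-0.005, -0.003, -1.0]]
force: [-0.0, 0.5, 0.8]
width: 60.9
grip_force: 0.0
```

Run:
```python
from h import *
np.set_printoptions(precision=2,suppress=True)
s=env.read_state(); c=imaging.get_calibration("wrist"); i=imaging.snapshot("wrist")
print(s['time_s'],s['tool_pos'],s['force'],s['width'],np.degrees(np.arctan2(s['eef_rot'][1,0],s['eef_rot'][0,0])))
np.savez("w2.npz",**c); cv2.imwrite("pics/w2.png",i[:,:,::-1])
h=cv2.cvtColor(i,cv2.COLOR_RGB2HSV); m=cv2.inRange(h,(10,90,130),(30,255,255))
g=proj(c,np.array([445,-288,112.])); print(g)
for u in [(445,-288,112.),(445+6,-288+18,112.),(445-6,-288+18,112.),(445-6,-288-18,112.),(445+6,-288-18,112.)]:
    p=proj(c,np.array(u)); print(p)
x,y=g.astype(int); x0=max(0,x-50);y0=max(0,y-38); print(x0,y0)
cv2.imwrite("pics/w2c.png",cv2.resize(i[y0:y0+75,x0:x0+100,::-1],(800,600),interpolation=cv2.INTER_CUBIC))
```

```text
1.65 [ 442.53 -288.84  189.48] [-0.05  0.47  0.83] 60.928156783148545 -3.1627359761062066
[255.25 201.26]
[255.25 201.26]
[229.59 194.6 ]
[230.88 210.47]
[280.64 207.84]
[280.01 191.9 ]
205 163
```

View pics/w2c.png

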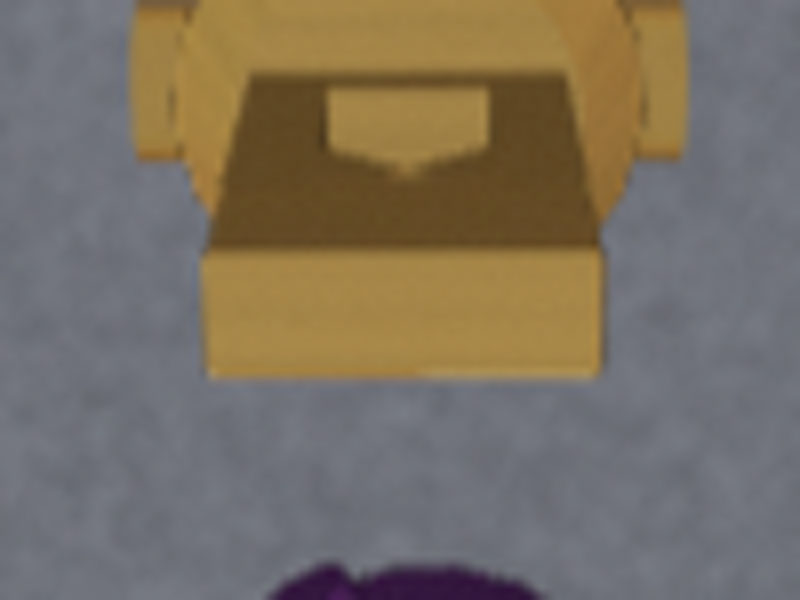

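The lug's edges run level and its centre matches the estimate to about 1 mm, so I'll descend and grip.

Call:
{"name": "apply_moves", "arguments": {
  "rows": [
    [[0,0,20],[0,0,0],64],
    [[0,-0.5,45],[0,0,0],64],
    [[0,-0.5,70],[0,0,0],64],
    [[0,-0.5,83],[0,0,0],64],
    [[0,-0.5,89],[0,0,0],64],
    [[0,-0.5,89],[0,0,0],64],
    [[0,-0.5,89],[0,0,0],64]
  ],
  "grip_force": 30
}}

```text
time_s: 2.4
tool_pos: [444.9, -288.7, 104.7]
eef_rot: [[0.999, -0.054, 0.001], [-0.054, -0.999, -0.001], [0.001, 0.001, -1.0]]
force: [0.0, -0.1, -0.1]
width: 60.5
grip_force: 0.0
```

Call:
{"name": "apply_moves", "arguments": {
  "rows": [
    [[0,0,0],[0,0,0],45],
    [[0,0,0],[0,0,0],38],
    [[0,0,0],[0,0,0],30],
    [[0,0,0],[0,0,0],30],
    [[0,0,0],[0,0,0],30],
    [[0,0,0],[0,0,0],30]
  ],
  "grip_force": 30
}}

```text
time_s: 3.0
tool_pos: [444.5, -288.2, 103.7]
eef_rot: [[0.999, -0.054, 0.0], [-0.054, -0.999, -0.0], [0.0, -0.0, -1.0]]
force: [0.3, 2.6, 4.6]
width: 35.7
grip_force: 29.9
```

Call:
{"name": "apply_moves", "arguments": {
  "rows": [
    [[0,0,-6],[0,0,0],30],
    [[0,0,-25],[0,0,0],30],
    [[0,0,-55],[0,0,0],30],
    [[0,0,-85],[0,0,0],30],
    [[0,0,-110],[0,0,0],30],
    [[0,0,-126],[0,0,0],30],
    [[0,0,-133],[0,0,0],30],
    [[0,0,-133],[0,0,0],30],
    [[0,0,-133],[0,0,0],30],
    [[0,0,-133],[0,0,0],30]
  ]
}}

```text
time_s: 4.0
tool_pos: [444.1, -288.0, 235.2]
eef_rot: [[0.999, -0.054, -0.002], [-0.054, -0.999, 0.001], [-0.002, -0.001, -1.0]]
force: [0.4, -0.6, -7.4]
width: 35.7
grip_force: 29.9
```

Run:
```python
from h import *
np.set_printoptions(precision=2,suppress=True)
c=imaging.get_calibration("wrist"); i=imaging.snapshot("wrist"); np.savez("w3.npz",**c); cv2.imwrite("pics/w3.png",i[:,:,::-1])
F=[]
for k in range(4):
    s=env.read_state(); F.append(s['force']); imaging.snapshot("wrist")
print(np.array(F),s['tool_pos'],s['width'],s['grip_force'],s['joints'],s['time_s'])
# approach: stand frame
O=np.array([572.3,-42.8]);a=np.radians(14);ex=np.array([np.cos(a),np.sin(a)])
R=s['eef_rot']
for x in(-135,-50):
    w=np.r_[O+x*ex,236.7]; print(x,w,R.T@(w-s['tool_pos']))
```

```text
[[ 0.11  0.45 -7.76]
 [ 0.81  0.08 -7.23]
 [ 1.06  0.25 -6.36]
 [-0.29  0.17 -6.79]] [ 444.27 -288.22  235.98] 35.66651342086925 29.93046283372678 [-36.94  14.21  89.77  -0.    76.07  56.17] 4.2
-135 [441.31 -75.46 236.7 ] [ -14.49 -212.29   -0.62]
-50 [523.79 -54.9  236.7 ] [  66.75 -237.29   -0.67]
```

Call:
{"name": "apply_moves", "arguments": {
  "rows": [
    [[-1,-12,0],[0,0,-0.03],30],
    [[-2,-38,0],[0,0,-0.06],30],
    [[-4,-68,0],[0,0,-0.1],30],
    [[-6,-98,0],[0,0,-0.14],30],
    [[-8,-128,0],[0,0,-0.18],30],
    [[-10,-158,0],[0,0,-0.22],30],
    [[-12,-185,0],[0,0,-0.26],30],
    [[-13,-203,0],[0,0,-0.298],30],
    [[-14.5,-212,0],[0,0,-0.298],30],
    [[-14.5,-212,0],[0,0,-0.298],30]
  ]
}}

```text
time_s: 5.25
tool_pos: [441.2, -74.9, 236.6]
eef_rot: [[0.97, 0.242, 0.0], [0.242, -0.97, -0.0], [0.0, 0.0, -1.0]]
force: [-0.4, -0.1, -7.0]
width: 36.2
grip_force: 30.0
```

Run:
```python
from h import *
np.set_printoptions(precision=2,suppress=True)
F=[]
for k in range(3):
    s=env.read_state(); F.append(s['force']); c=imaging.get_calibration("wrist"); i=imaging.snapshot("wrist")
print(np.array(F),s['tool_pos'],s['joints'],s['time_s'],np.degrees(np.arctan2(s['eef_rot'][1,0],s['eef_rot'][0,0])))
np.savez("w4.npz",**c); cv2.imwrite("pics/w4.png",i[:,:,::-1]);cv2.imwrite("pics/w4v.png",cv2.resize(i[:,:,::-1],(800,600),interpolation=cv2.INTER_CUBIC))
O=np.array([572.3,-42.8]);a=np.radians(14);ex=np.array([np.cos(a),np.sin(a)])
for X in (-82,-50,35): print(X,proj(c,np.r_[O+X*ex,194]),proj(c,np.r_[O+X*ex,206]))
j=imaging.snapshot("scene"); cv2.imwrite("pics/s4.png",j[:,:,::-1])
```

```text
[[-0.43 -0.09 -6.98]
 [-0.34 -0.21 -6.86]
 [-0.42 -0.59 -7.22]] [441.38 -76.16 236.5 ] [-14.47   3.54 102.02  -0.01  74.42  61.59] 5.35 13.943783828828423
-82 [255.09 136.61] [255.03 139.26]
-50 [254.9   78.92] [254.83  77.98]
35 [ 254.31 -100.18] [ 254.19 -114.19]
```

View pics/w4v.png

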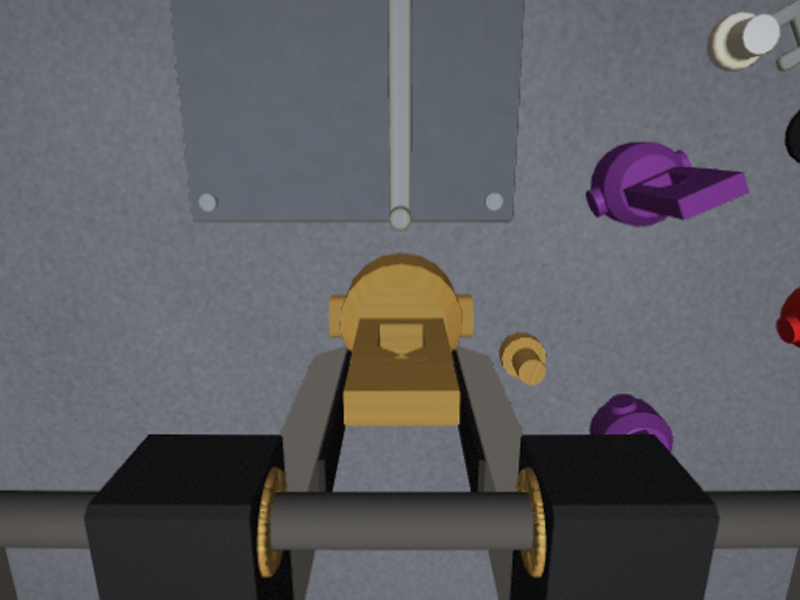

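The bar (column 400) and lug apex (column 402) line up, and the tip at (400,217) falls within 1 px of the prediction. The weight is about 7.0 N, so I'll thread the eye on.

Call:
{"name": "apply_moves", "arguments": {
  "rows": [
    [[6,0,0],[0,0,0],30],
    [[14,0,0],[0,0,0],30],
    [[24,0,0],[0,0,0],30],
    [[34,0,0],[0,0,0],30],
    [[44,0,0],[0,0,0],30],
    [[54,0,0],[0,0,0],30],
    [[64,0,0],[0,0,0],30],
    [[73,0,0],[0,0,0],30],
    [[80,0,0],[0,0,0],30],
    [[85,0,0],[0,0,0],30]
  ]
}}

```text
time_s: 6.45
tool_pos: [524.4, -55.1, 236.3]
eef_rot: [[0.97, 0.242, -0.0], [0.242, -0.97, 0.0], [-0.0, -0.0, -1.0]]
force: [0.4, -0.5, -7.7]
width: 36.2
grip_force: 30.0
```

Run:
```python
from h import *
np.set_printoptions(precision=2,suppress=True)
F=[]
for k in range(3):
    s=env.read_state(); F.append(s['force']); c=imaging.get_calibration("wrist"); i=imaging.snapshot("wrist")
print(np.array(F),s['tool_pos'],s['joints'],s['time_s'],np.degrees(np.arctan2(s['eef_rot'][1,0],s['eef_rot'][0,0])))
j=imaging.snapshot("scene"); cv2.imwrite("pics/s5.png",j[:,:,::-1])
v=cv2.resize(i[90:290,130:390,::-1],(520,400),interpolation=cv2.INTER_CUBIC); w=cv2.resize(j[150:250,190:260,::-1],(280,400),interpolation=cv2.INTER_CUBIC)
cv2.imwrite("pics/m5.png",np.hstack([v,w]))
```

```text
[[ 0.41 -0.54 -7.74]
 [-0.54  1.93 -8.37]
 [-0.11 -1.02 -7.05]] [524.25 -55.14 236.32] [-9.99 13.86 90.16  0.   75.99 66.03] 6.55 13.980413821163651
```

View pics/m5.png

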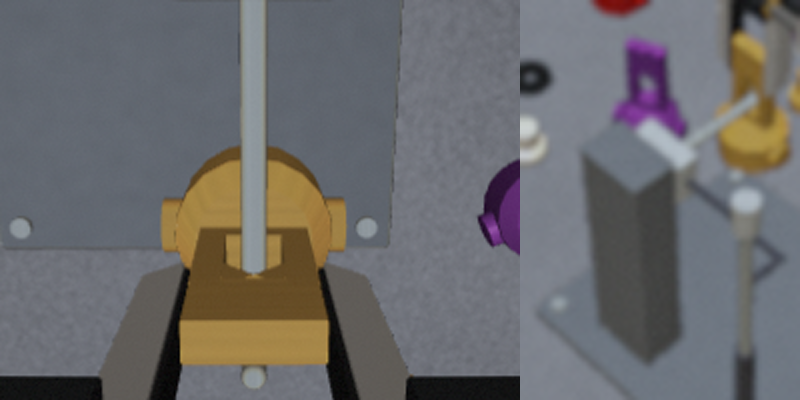

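The bar passes through the eye and the tip shows beyond the lug at (255,377), with equal room on both sides. I'll lower it slowly.

Call:
{"name": "apply_moves", "arguments": {
  "rows": [
    [[0,0,3],[0,0,0],30],
    [[0,0,7],[0,0,0],30],
    [[0,0,10],[0,0,0],30],
    [[0,0,12],[0,0,0],30],
    [[0,0,13.5],[0,0,0],30],
    [[0,0,15],[0,0,0],30],
    [[0,0,16],[0,0,0],30],
    [[0,0,17],[0,0,0],30],
    [[0,0,18],[0,0,0],30],
    [[0,0,19],[0,0,0],30]
  ]
}}

```text
time_s: 7.65
tool_pos: [523.9, -55.3, 217.4]
eef_rot: [[0.97, 0.241, 0.0], [0.241, -0.97, -0.0], [0.0, 0.0, -1.0]]
force: [-0.2, 0.4, -6.8]
width: 35.7
grip_force: 30.0
```

Call:
{"name": "apply_moves", "arguments": {
  "rows": [
    [[0,0,1],[0,0,0],30],
    [[0,0,2],[0,0,0],30],
    [[0,0,3.5],[0,0,0],30],
    [[0,0,5],[0,0,0],30],
    [[0,0,7],[0,0,0],30],
    [[0,0,9],[0,0,0],30],
    [[0,0,11],[0,0,0],30],
    [[0,0,13],[0,0,0],30],
    [[0,0,15],[0,0,0],30],
    [[0,0,17],[0,0,0],30]
  ]
}}

```text
time_s: 8.65
tool_pos: [523.9, -55.3, 200.3]
eef_rot: [[0.97, 0.241, 0.0], [0.241, -0.97, -0.0], [0.0, 0.0, -1.0]]
force: [-1.2, 0.4, -5.8]
width: 35.6
grip_force: 30.0
```

Call:
{"name": "apply_moves", "arguments": {
  "rows": [
    [[0,0,2],[0,0,0],30],
    [[0,0,4],[0,0,0],30],
    [[0,0,6.5],[0,0,0],30],
    [[0,0,9],[0,0,0],30],
    [[0,0,11.5],[0,0,0],30],
    [[0,0,14],[0,0,0],30],
    [[0,0,16.5],[0,0,0],30],
    [[0,0,18.5],[0,0,0],30],
    [[0,0,20],[0,0,0],30],
    [[0,0,21],[0,0,0],30]
  ]
}}

```text
time_s: 9.65
tool_pos: [523.9, -55.3, 179.4]
eef_rot: [[0.97, 0.241, 0.0], [0.241, -0.97, 0.0], [0.0, 0.0, -1.0]]
force: [-0.3, -0.5, -4.3]
width: 35.7
grip_force: 30.0
```

Call:
{"name": "apply_moves", "arguments": {
  "rows": [
    [[0,0,2],[0,0,0],30],
    [[0,0,4],[0,0,0],30],
    [[0,0,6.5],[0,0,0],30],
    [[0,0,9],[0,0,0],30],
    [[0,0,11.5],[0,0,0],30],
    [[0,0,14],[0,0,0],30],
    [[0,0,16.5],[0,0,0],30],
    [[0,0,18.5],[0,0,0],30],
    [[0,0,20],[0,0,0],30],
    [[0,0,20],[0,0,0],30]
  ]
}}

```text
time_s: 10.65
tool_pos: [523.9, -55.3, 159.3]
eef_rot: [[0.97, 0.241, 0.0], [0.241, -0.97, 0.0], [0.0, 0.0, -1.0]]
force: [-0.4, 0.0, -1.6]
width: 35.9
grip_force: 30.0
```

```bash
cat > f.py <<'E'
from h import *
import sys
np.set_printoptions(precision=2,suppress=True)
F=[];Z=[]
for k in range(int(sys.argv[1])):
    s=env.read_state(); F.append(s['force']);Z.append(s['tool_pos'][2]); imaging.snapshot("wrist")
F=np.array(F); print(s['time_s'],F.mean(0),F.std(0),np.mean(Z),s['tool_pos'])
E
python3 f.py 20
```

```text
11.6 [-0.27  0.6  -1.57] [0.7  0.41 0.72] 159.49547327524513 [523.89 -55.27 159.47]
```

Call:
{"name": "apply_moves", "arguments": {
  "rows": [
    [[0,0,2],[0,0,0],30],
    [[0,0,4],[0,0,0],30],
    [[0,0,6],[0,0,0],30],
    [[0,0,8],[0,0,0],30],
    [[0,0,10],[0,0,0],30],
    [[0,0,12],[0,0,0],30],
    [[0,0,13.5],[0,0,0],30],
    [[0,0,14.5],[0,0,0],30],
    [[0,0,14.5],[0,0,0],30],
    [[0,0,14.5],[0,0,0],30]
  ]
}}

```text
time_s: 12.65
tool_pos: [523.9, -55.3, 145.0]
eef_rot: [[0.97, 0.241, 0.0], [0.241, -0.97, 0.0], [0.0, -0.0, -1.0]]
force: [0.3, -0.2, -0.5]
width: 35.5
grip_force: 30.0
```

```bash
python3 f.py 50
```

```text
15.1 [ 0.5   0.65 -0.1 ] [0.47 0.46 0.56] 144.9636047476955 [523.88 -55.27 144.94]
```

Call:
{"name": "apply_moves", "arguments": {
  "rows": [
    [[0,0,0],[0,0,0],30],
    [[0,0,0],[0,0,0],30],
    [[0,0,0],[0,0,0],39],
    [[0,0,0],[0,0,0],42],
    [[0,0,0],[0,0,0],50],
    [[0,0,0],[0,0,0],60],
    [[0,0,0],[0,0,0],60],
    [[0,0,0],[0,0,0],60]
  ],
  "grip_force": 3
}}

```text
time_s: 15.95
tool_pos: [523.9, -55.3, 145.0]
eef_rot: [[0.97, 0.241, 0.0], [0.241, -0.97, -0.0], [0.0, 0.0, -1.0]]
force: [-0.2, -0.0, -0.3]
width: 56.2
grip_force: 0.0
```

Run:
```python
from h import *
s=env.read_state(); print(s['time_s'],s['width'],s['force'])
c=imaging.get_calibration("wrist");i=imaging.snapshot("wrist"); j=imaging.snapshot("scene"); cv2.imwrite("pics/s6.png",j[:,:,::-1])
v=cv2.resize(i[90:290,130:390,::-1],(520,400),interpolation=cv2.INTER_CUBIC); w=cv2.resize(j[150:250,190:260,::-1],(280,400),interpolation=cv2.INTER_CUBIC)
cv2.imwrite("pics/m6.png",np.hstack([v,w]))
```

```text
15.95 56.2061799752767 [-0.24216198 -0.0043693  -0.32554769]
```

View pics/m6.png

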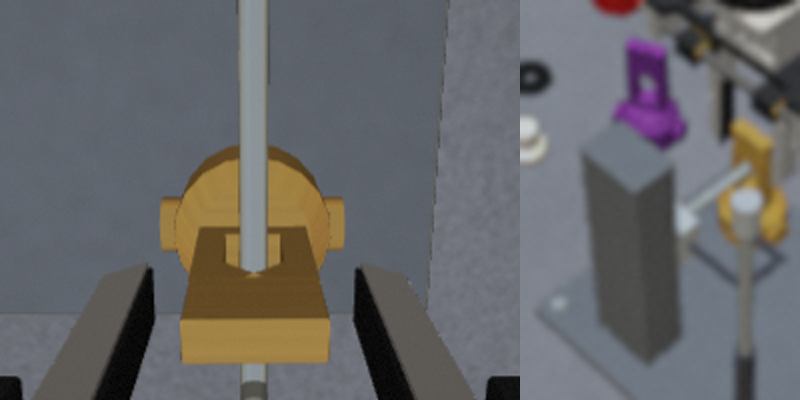

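The part hangs freely with the fingers clear on both sides. I'll go straight up, then over toward the marker.

Call:
{"name": "apply_moves", "arguments": {
  "rows": [
    [[0,0,-8],[0,0,0],60],
    [[0,0,-30],[0,0,0],60],
    [[0,0,-65],[0,0,0],60],
    [[0,0,-105],[0,0,0],60],
    [[10,-20,-145],[0,0,0],60],
    [[25,-50,-175],[0,0,0],60],
    [[40,-85,-185],[0,0,0],60],
    [[55,-110,-185],[0,0,0],60],
    [[60,-120,-185],[0,0,0],60],
    [[60,-120,-185],[0,0,0],60]
  ]
}}

```text
time_s: 17.05
tool_pos: [553.1, 76.5, 329.9]
eef_rot: [[0.97, 0.243, -0.0], [0.243, -0.97, -0.0], [-0.0, -0.0, -1.0]]
force: [-0.7, -0.2, 0.7]
width: 56.7
grip_force: 0.0
```

Call:
{"name": "apply_moves", "arguments": {
  "rows": [
    [[0,0,0],[0,0,0],60],
    [[0,0,0],[0,0,0],60]
  ]
}}

```text
time_s: 17.25
tool_pos: [553.0, 74.5, 330.0]
eef_rot: [[0.971, 0.24, -0.0], [0.24, -0.971, -0.0], [-0.0, 0.0, -1.0]]
force: [-0.7, -0.6, -0.3]
width: 56.8
grip_force: 0.0
```

Run:
```python
from h import *
np.set_printoptions(precision=1,suppress=True)
s=env.read_state(); c=imaging.get_calibration("wrist"); i=imaging.snapshot("wrist"); print(s['time_s'],s['tool_pos'],s['joints'])
np.savez("w7.npz",**c); cv2.imwrite("pics/w7.png",i[:,:,::-1]); cv2.imwrite("pics/w7v.png",cv2.resize(i[:,:,::-1],(800,600),interpolation=cv2.INTER_CUBIC))
print(proj(c,np.array([616.,92,290]))/.64)
for k in range(2):
    j=imaging.snapshot("scene"); cv2.imwrite(f"pics/s7{k}.png",j[:,:,::-1])
```

```text
17.25 [553.   74.5 330. ] [ 3.9 15.1 76.3 -0.  88.6 80. ]
[395.5 180.2]
```

View pics/w7v.png

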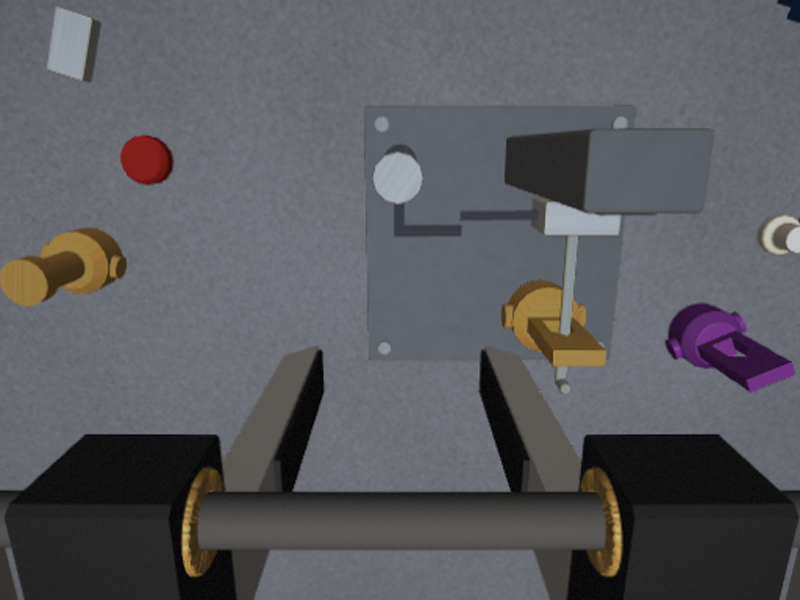

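The knob's top is at (398,178), within 3 px of the prediction, and the part hangs on the bar. I'll wait until it is still, checking with two frames, before touching the marker.

Call:
{"name": "apply_moves", "arguments": {
  "rows": [
    [[10,0,0],[0,0,0],60],
    [[25,0,0],[0,0,0],60],
    [[42,-0.5,0],[0,0,0],60],
    [[56,-1,0],[0,0,0],60],
    [[66,-1,0],[0,0,0],60],
    [[66,-1,0],[0,0,0],60],
    [[66,-1,0],[0,0,0],60],
    [[66,-1,0],[0,0,0],60],
    [[66,-1,0],[0,0,0],60],
    [[66,-1,0],[0,0,0],60]
  ]
}}

```text
time_s: 18.4
tool_pos: [616.8, 92.5, 330.2]
eef_rot: [[0.97, 0.241, 0.0], [0.241, -0.97, 0.0], [0.0, 0.0, -1.0]]
force: [0.6, -0.1, -0.1]
width: 56.1
grip_force: 0.0
```

Run:
```python
from h import *
P=[]
for k in range(12):
    i=imaging.snapshot("scene"); h=cv2.cvtColor(i,cv2.COLOR_RGB2HSV); m=cv2.inRange(h,(12,120,90),(28,255,255)); N,_,st,ce=cv2.connectedComponentsWithStats(m[170:220,235:265])
    k=1+st[1:,4].argmax(); P.append([*ce[k],st[k,4]])
print(np.array(P).round(2)); cv2.imwrite("pics/s8.png",i[:,:,::-1]); s=env.read_state(); print(s['time_s'],s['tool_pos'])
```

```text
[[12.84 18.2  87.  ]
 [12.83 18.26 88.  ]
 [12.84 18.2  87.  ]
 [12.84 18.2  87.  ]
 [12.81 18.24 86.  ]
 [12.84 18.2  87.  ]
 [12.84 18.2  87.  ]
 [12.83 18.26 88.  ]
 [12.84 18.2  87.  ]
 [12.84 18.2  87.  ]
 [12.81 18.24 86.  ]
 [12.84 18.2  87.  ]]
19.0 [616.94039894  92.55290559 329.93080682]
```

It is still. I'll descend over the knob and grip it.

Call:
{"name": "apply_moves", "arguments": {
  "rows": [
    [[0,1,10],[0,0,0],60],
    [[0,1,25],[0,0,0],60],
    [[0,1,38],[0,0,0],60],
    [[0,1,46],[0,0,0],60],
    [[0,1,49],[0,0,0],60],
    [[0,1,49],[0,0,0],60]
  ],
  "grip_force": 20
}}

```text
time_s: 19.6
tool_pos: [617.2, 91.6, 280.7]
eef_rot: [[0.97, 0.241, -0.0], [0.241, -0.97, -0.0], [-0.0, -0.0, -1.0]]
force: [0.8, 0.2, -0.0]
width: 56.2
grip_force: 0.0
```

Call:
{"name": "apply_moves", "arguments": {
  "rows": [
    [[0,0,0],[0,0,0],40],
    [[0,0,0],[0,0,0],28],
    [[0,0,0],[0,0,0],22],
    [[0,0,0],[0,0,0],15],
    [[0,0,0],[0,0,0],15],
    [[0,0,0],[0,0,0],15]
  ],
  "grip_force": 20
}}

```text
time_s: 20.2
tool_pos: [617.2, 91.8, 281.0]
eef_rot: [[0.97, 0.242, 0.0], [0.242, -0.97, 0.0], [0.0, -0.0, -1.0]]
force: [-1.5, 2.5, 0.5]
width: 19.1
grip_force: 20.0
```

Call:
{"name": "apply_moves", "arguments": {
  "rows": [
    [[0,0,4],[0,0,0],15],
    [[0,0,12],[0,0,0],15],
    [[0,0,22],[0,0,0],15],
    [[0,0,32],[0,0,0],15],
    [[0,0,42],[0,0,0],15],
    [[0,0,52],[0,0,0],15],
    [[0,0,62],[0,0,0],15],
    [[0,0,71],[0,0,0],15],
    [[0,0,77],[0,0,0],15],
    [[0,0,80],[0,0,0],15]
  ]
}}

```text
time_s: 21.2
tool_pos: [618.5, 92.2, 204.1]
eef_rot: [[0.97, 0.242, 0.007], [0.242, -0.97, 0.001], [0.007, 0.0, -1.0]]
force: [-3.4, 6.8, 30.6]
width: 19.3
grip_force: 20.0
```

Call:
{"name": "apply_moves", "arguments": {
  "rows": [
    [[0,0,1],[0,0,0],15],
    [[0,0,1.5],[0,0,0],15],
    [[0,0,1.5],[0,0,0],15],
    [[0,0,1.5],[0,0,0],15]
  ]
}}

```text
time_s: 21.6
tool_pos: [618.7, 92.2, 203.3]
eef_rot: [[0.97, 0.242, 0.008], [0.242, -0.97, 0.001], [0.008, 0.0, -1.0]]
force: [-3.6, 7.0, 29.7]
width: 19.6
grip_force: 20.0
```

Run:
```python
from h import *
s=env.read_state(); print(s['time_s'],s['tool_pos'],s['force'],s['joints'])
i=imaging.snapshot("wrist"); j=imaging.snapshot("scene"); cv2.imwrite("pics/w9.png",i[:,:,::-1]); cv2.imwrite("pics/s9.png",j[:,:,::-1])
c=imaging.get_calibration("wrist"); np.savez("w9.npz",**c)
v=cv2.resize(i[0:200,220:480,::-1],(520,400),interpolation=cv2.INTER_CUBIC); w=cv2.resize(j[170:270,190:260,::-1],(280,400),interpolation=cv2.INTER_CUBIC)
cv2.imwrite("pics/m9.png",np.hstack([v,w]))
```

```text
21.6 [618.66508027  92.23752071 203.34085834] [-3.64990187  7.02031917 29.70898586] [5.10894102e+00 2.76918407e+01 7.58898766e+01 4.25443262e-02
 7.59788353e+01 8.11064941e+01]
```

View pics/m9.png

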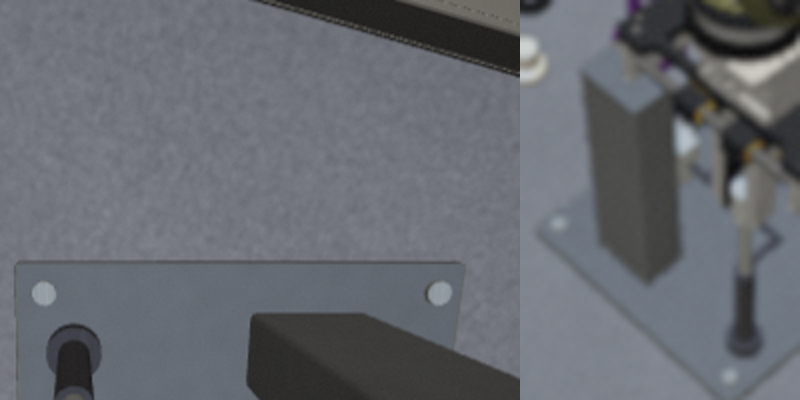

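Run:
```python
from h import *
np.set_printoptions(precision=2,suppress=True)
s=env.read_state(); print(s['torque'],s['force'],s['eef_rot'])
i=cv2.imread("pics/s9.png"); cv2.imwrite("pics/s9v.png",cv2.resize(i[110:272,150:366],(800,600),interpolation=cv2.INTER_CUBIC))
```

```text
[ 1.28  0.67 -0.03] [-3.49  6.86 30.11] [[ 0.97  0.24  0.01]
 [ 0.24 -0.97  0.  ]
 [ 0.01  0.   -1.  ]]
```

View pics/s9v.png

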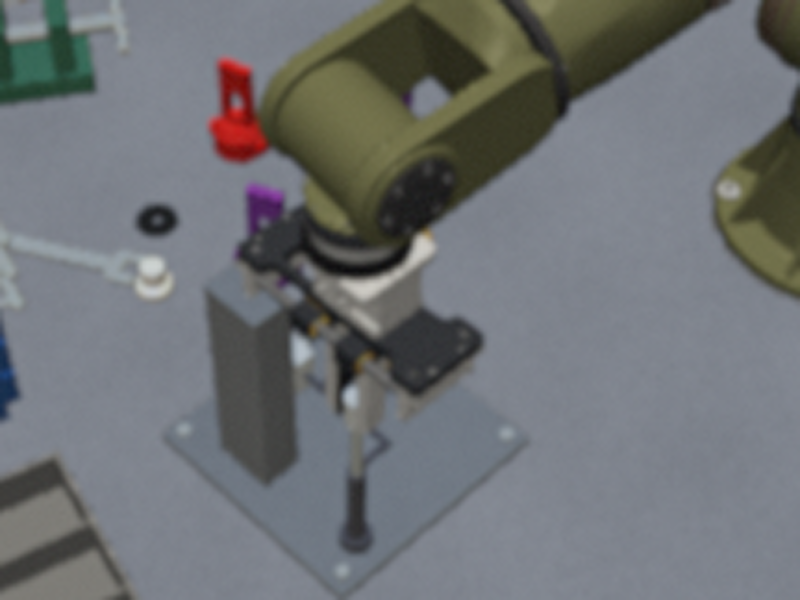

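Run:
```python
from h import *
np.set_printoptions(precision=1,suppress=True)
S=imaging.get_calibration("scene"); a=cv2.imread("pics/s70.png"); b=cv2.imread("pics/s9.png")
for z in range(300,50,-6):
    p=proj(S,np.array([616.7,91.4,z])); u,v=p.round().astype(int); print(z,p,a[v,u-1:u+2].mean(0).astype(int),b[v,u-1:u+2].mean(0).astype(int))
```

```text
300 [245.8 193. ] [126 133 134] [131 137 140]
294 [245.8 194.6] [ 73 122 144] [147 153 155]
288 [245.8 196.1] [101 139 157] [130 136 138]
282 [245.8 197.6] [187 180 172] [73 76 76]
276 [245.8 199.2] [194 184 173] [50 49 49]
270 [245.8 200.7] [189 180 170] [47 44 42]
264 [245.8 202.2] [174 167 158] [54 51 48]
258 [245.8 203.7] [120 124 125] [56 52 51]
252 [245.7 205.1] [119 125 125] [54 55 55]
246 [245.7 206.6] [120 125 125] [49 68 74]
240 [245.7 208. ] [117 123 123] [45 65 76]
234 [245.7 209.5] [107 114 114] [41 61 72]
228 [245.7 210.9] [ 96 103 104] [67 72 75]
222 [245.7 212.3] [101 107 106] [91 93 94]
216 [245.7 213.7] [102 107 105] [135 133 129]
210 [245.7 215.1] [102 107 106] [153 149 144]
204 [245.7 216.5] [104 108 106] [158 154 149]
198 [245.7 217.9] [101 105 104] [154 151 146]
192 [245.7 219.2] [ 99 103 103] [144 143 139]
186 [245.6 220.6] [ 98 103 103] [118 123 124]
180 [245.6 221.9] [102 107 105] [117 122 123]
174 [245.6 223.2] [102 106 104] [118 124 125]
168 [245.6 224.5] [102 106 105] [116 121 121]
162 [245.6 225.8] [103 107 105] [112 116 116]
156 [245.6 227.1] [103 107 105] [106 111 110]
150 [245.6 228.4] [103 107 105] [105 109 107]
144 [245.6 229.7] [103 107 105] [104 108 106]
138 [245.6 230.9] [104 107 105] [104 108 107]
132 [245.6 232.2] [103 107 105] [103 107 106]
126 [245.6 233.4] [103 107 105] [101 106 104]
120 [245.5 234.7] [101 105 104] [ 97 103 102]
114 [245.5 235.9] [ 99 104 103] [ 97 102 101]
108 [245.5 237.1] [96 99 98] [ 97 100  99]
102 [245.5 238.3] [87 88 87] [89 89 88]
96 [245.5 239.5] [71 68 67] [71 67 67]
90 [245.5 240.7] [48 47 48] [49 47 48]
84 [245.5 241.8] [47 46 47] [48 48 48]
78 [245.5 243. ] [55 52 53] [56 54 54]
72 [245.5 244.2] [55 52 53] [55 53 53]
66 [245.5 245.3] [55 54 53] [56 54 54]
60 [245.5 246.5] [55 53 54] [56 54 54]
54 [245.5 247.6] [56 54 54] [55 54 54]
```

Call:
{"name": "apply_moves", "arguments": {
  "rows": [
    [[0,0,-2],[0,0,0],15],
    [[0,0,-3],[0,0,0],15],
    [[0,0,-3],[0,0,0],15]
  ]
}}

```text
time_s: 22.0
tool_pos: [618.5, 92.2, 203.7]
eef_rot: [[0.97, 0.242, 0.005], [0.242, -0.97, 0.001], [0.005, 0.0, -1.0]]
force: [4.9, 7.9, 10.2]
width: 19.5
grip_force: 20.0
```

The mark is at its lower stop: the knob's bright disc is its top, so the marker started about 15 mm down already (tip now near 115 mm). The pointer works out at about 117 mm, so I'll raise the marker slightly and then check from the side.

Call:
{"name": "apply_moves", "arguments": {
  "rows": [
    [[0,0,-1.2],[0,0,0],15],
    [[0,0,-2.4],[0,0,0],15],
    [[0,0,-3.6],[0,0,0],15],
    [[0,0,-3.6],[0,0,0],15],
    [[0,0,-3.6],[0,0,0],15]
  ]
}}

```text
time_s: 22.5
tool_pos: [618.3, 92.1, 205.6]
eef_rot: [[0.97, 0.242, 0.003], [0.242, -0.97, 0.001], [0.004, -0.0, -1.0]]
force: [10.4, 7.9, -2.3]
width: 19.2
grip_force: 20.0
```

```bash
python3 f.py 8
```

```text
22.85 [10.5   8.01 -2.08] [0.43 0.61 0.38] 205.56117843639475 [618.33  92.12 205.56]
```

Call:
{"name": "apply_moves", "arguments": {
  "rows": [
    [[0,0,0],[0,0,0],22],
    [[0,0,0],[0,0,0],30],
    [[0,0,0],[0,0,0],45],
    [[0,0,0],[0,0,0],50],
    [[0,0,0],[0,0,0],50],
    [[0,0,-10],[0,0,0],50],
    [[0,0,-30],[0,0,0],50],
    [[0,0,-55],[0,0,0],50],
    [[0,0,-75],[0,0,0],50],
    [[0,0,-80],[0,0,0],50]
  ],
  "grip_force": 3
}}

```text
time_s: 23.9
tool_pos: [617.7, 91.6, 289.2]
eef_rot: [[0.97, 0.241, 0.004], [0.241, -0.97, 0.0], [0.004, 0.001, -1.0]]
force: [0.1, 0.6, 0.1]
width: 47.3
grip_force: 0.0
```

Call:
{"name": "apply_moves", "arguments": {
  "rows": [
    [[-15,5,0],[0,0,0],50],
    [[-40,12,0],[0,0,0],50],
    [[-65,20,0],[0,0.1,0],50],
    [[-90,28,0],[0,0.23,0],50],
    [[-110,35,10],[0,0.36,0],50],
    [[-125,40,25],[0,0.5,0],50],
    [[-132,40,45],[0,0.63,0],50],
    [[-132,40,62],[0,0.76,0],50],
    [[-132,40,75],[0,0.87,0],50],
    [[-132,40,80],[0,0.87,0],50]
  ]
}}

```text
time_s: 24.9
tool_pos: [498.9, 22.9, 209.4]
eef_rot: [[0.634, 0.248, 0.732], [0.159, -0.969, 0.19], [0.757, -0.004, -0.654]]
force: [0.7, 0.4, 0.7]
width: 47.0
grip_force: 0.0
```

Call:
{"name": "apply_moves", "arguments": {
  "rows": [
    [[0,0,0],[0,0,0],50],
    [[0,0,0],[0,0,0],50],
    [[0,0,0],[0,0,0],50],
    [[0,0,0],[0,0,0],50]
  ]
}}

```text
time_s: 25.3
tool_pos: [499.9, 23.5, 210.7]
eef_rot: [[0.635, 0.25, 0.731], [0.16, -0.968, 0.192], [0.756, -0.005, -0.655]]
force: [0.5, -0.7, 0.6]
width: 46.6
grip_force: 0.0
```

Run:
```python
from h import *
np.set_printoptions(precision=1,suppress=True,linewidth=160)
s=env.read_state(); print(s['time_s'],s['tool_pos'],s['force'],s['joints'])
c=imaging.get_calibration("wrist"); A=np.mean([imaging.snapshot("wrist").astype(float) for _ in range(6)],0)
np.savez("w10.npz",**c); np.save("w10.npy",A); cv2.imwrite("pics/w10.png",A[:,:,::-1].astype(np.uint8))
O=np.array([572.3,-42.8]);a=np.radians(14);ex=np.array([np.cos(a),np.sin(a)]);ey=np.array([-ex[1],ex[0]])
W=lambda x,y,z:np.r_[O+x*ex+y*ey,z]
for n,q in dict(ptip=(41,78,117),pmid=(41,50,117),mtip=(41,85,117),m115=(41,85,115),mmid=(41,115,117),mz=(75,120,117),knobtop=(75,120,207)).items(): print(n,proj(c,W(*q)))
g=A.mean(2)
for y in (50,60,70,75,88,95,105,112):
    u,v=proj(c,W(41,y,117)).round().astype(int); print(y,u,v-10,g[v-10:v+11,u-1:u+2].mean(1).astype(int))
```

```text
25.3 [499.9  23.5 210.7] [ 0.5 -0.7  0.6] [-11.   -5.7 127.4  58.6  22.6  16.4]
ptip [261.9 194.9]
pmid [293.6 195. ]
mtip [254.  194.9]
m115 [254.  196.1]
mmid [220.1 194.7]
mz [217.2 164.2]
knobtop [204.9  87.9]
50 294 185 [119 120 113 108 108  99  78  66  66  67  67  55  40  75 102 107 108 108 108 107 107]
60 282 185 [118 120 116 110 108  99  77  66  66  67  66  55  40  77 101 106 106 106 107 107 108]
70 271 185 [123 123 115 108 108  98  76  66  65  66  66  54  41  82 106 109 109 108 108 108 108]
75 265 185 [125 126 118 110 109  97  76  66  66  66  66  53  40  81 105 109 109 109 109 109 109]
88 251 185 [123 123 115 108 107  98  76  66  67  67  67  54  41  82 104 108 107 107 107 107 107]
95 243 185 [120 120 113 109 109  98  76  66  67  67  67  53  40  81 104 108 108 108 108 107 108]
105 231 185 [123 121 111 107 107  93  73  66  67  67  67  53  40  59  67  65  65  61  55  44  40]
112 223 185 [33 33 33 33 33 45 61 66 66 66 66 52 38 33 34 34 34 34 34 34 33]
```

The pointer and marker blades have the same edge rows to within 0.1 px, about 0.2 mm. I'll confirm the gap between the tips, check that the part is still hanging, and hand in.

Run:
```python
from h import *
from cell import hand_in
A=np.load("w10.npy").mean(2); print(A[194,246:272].astype(int))
i=imaging.snapshot("wrist").astype(float); print("stillness", np.abs(cv2.GaussianBlur(i,(5,5),0)-cv2.GaussianBlur(np.load("w10.npy"),(5,5),0)).max())
s=env.read_state(); print(s['time_s'],s['force'],s['grip_force'])
print(hand_in())
```

```text
[ 68  66  67  68  68  67  68  67  68 103 109 109 109 109 110 109 109  73
  66  66  66  66  67  66  66  66]
stillness 24.380859375
25.65 [-0.5497126   0.55428134 -0.73546898] 0.0
the job is handed in; nothing more can be done
None
```

The regulator body hangs by its eye on the scale hook, the marker is level with the pointer to about 0.2 mm, the gripper is clear of everything, and the job is handed in at 25.7 s; on the way, the marker was pushed onto its lower stop with about 30 N, I viewed 11 pictures (limit 10), I didn't re-image the bystanders, and the last frame-difference check before hand-in gave an unexplained 24 grey levels.

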